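# Open the push-and-turn cap of the wood-oil bottle

## Task

Open the wood-oil bottle for me, I have the workpiece in my hands: push its black safety cap down, keep it down while you twist it anticlockwise (seen from above) until it comes free, then lift it off. Finish while still holding the cap level, some 6 cm clear above the mouth of the bottle, and keep holding it there. Leave the vase, the wax tin, the log slice and the brush where they are.

Things in the scene. Friction and masses are not known exactly. Their poses are not given: they have to be found in the camera images.
- bottle: Square amber oil bottle, 77 mm wide, jammed in a square timber block (112 x 112 x 45 mm) screwed to the counter: it cannot move or turn. Origin: centre of the block's underside on the counter, z up the bottle's axis. The shoulder slopes from 124 mm up (36 mm from the axis) to 143 mm at the neck; neck radius 16 mm, rim at 170 mm, three bayonet lugs on the neck under the cap.
- mouth (a point): Centre of the bottle's rim, on the bottle's axis 170 mm above the counter.
- cap: Black ribbed push-and-turn bayonet cap, loose, 50 mm across (52 over the ribs), 30 mm high, 40 g, locked on the bottle. Origin: centre of its lower edge (153 mm above the counter while locked), z up its axis, x parallel to the bottle's x while locked. Kept down, it turns anticlockwise seen from above: free to lift after 40 degrees, up to a stop at 82; 60 is best. It does not rise as it turns.
- cap_top (a point): Centre of the cap's flat top, 30 mm above the cap's origin, 183 mm above the counter while locked. A spring disc inside holds the cap up with 8 N, its three lugs in notches. Push it down at least 4 mm to clear the notches (13 N; 5 to 6 mm and 15 N is best; it bottoms at 7 mm, 17 N) and keep it down while turning.
- vase: Bystander: dark turned wooden bottle vase, loose, 80 mm across, 126 mm high; origin at the centre of its underside.
- wax_tin: Bystander: round aluminium wax tin with a lid, loose, 89 mm across, 34 mm high; origin at the centre of its underside.
- log_slice: Bystander: round slice of a log with bark, loose, lying flat, 96 mm across, 26 mm high; origin at the centre of its underside.
- brush: Bystander: flat brush with a wooden handle, loose, lying, 180 mm long, 20 mm high; origin under its middle, x along it towards the bristles.
Things that resemble listed ones, but are neither listed nor needed, are in the scene too. What is meant by the cap is not orange or pink, and is the smaller of those in its own colour.

How it is judged:
On the way, in this order (a step that is already met when the one before it is completed fails the run):
1. the cap is pushed down at least 3 mm while it is still turned to its locked position (z of cap in the frame of bottle below 0.15 m and angle between the x axis of cap and the x axis of bottle, either way round below 0.2 rad and contact force between the fingers and cap above 1 N), for 0.05 s.
2. the cap, still on the neck, is turned at least 34 degrees (angle between the x axis of cap and the x axis of bottle, either way round above 0.6 rad and z of cap in the frame of bottle below 0.16 m), for 0.05 s.
At the end, for the whole second after the job is handed in: The cap is held still in the fingers (more than 1 N), its lower edge 30 to 150 mm above the bottle's rim and its centre within 35 mm of the bottle's axis sideways, level within 15 degrees, touching nothing of the bottle (z of cap in the frame of mouth between 0.03 and 0.15 m and horizontal distance between cap and mouth below 0.035 m and angle between cap's own z axis and vertical below 0.26 rad and linear speed of cap below 0.03 m/s and contact force between the fingers and cap above 1 N and contact force between cap and bottle below 0.05 N); the arm keeps its last pose, push and grip.
It fails at once if the vase is shifted by more than 30 mm or tipped (distance of vase from where it was at the start of the episode above 0.03 m or angle between vase's own z axis and vertical above 0.5 rad).
It fails at once if the wax tin is shifted by more than 30 mm (distance of wax_tin from where it was at the start of the episode above 0.03 m).
It fails at once if the log slice is shifted by more than 30 mm (distance of log_slice from where it was at the start of the episode above 0.03 m).
It fails at once if the brush is shifted by more than 30 mm (distance of brush from where it was at the start of the episode above 0.03 m).
It also fails if it takes over 32 s, if anything falls off the work surface, if the arm or the gripper's body presses on something with over 40 N, if the wrist force passes 120 N, or if a joint passes its speed limit or range.

## Robot

A 7-joint arm with a two-finger parallel gripper is mounted at the origin on the work surface. World frame = base frame: x ahead of the robot, y to its left, z up, the work surface at z = 0. Lengths are in m, angles in rad, forces in N, time in s.
With the tool pointing down it reaches from about 0.425 to 0.875 m from the base axis. Payload 4.7 kg.
Tool frame: the origin (TCP) lies at the very end of the fingers, on their centre line; the grasp point (between the pads) lies 19 mm behind it; z points along the fingers, y is the line along which they close (so a half turn about z gives the same grasp; the last joint's range is limited). The gripper opens to 87 mm and grips with 3 to 60 N. Pads are 19 mm wide; open, the fingers measure 117 mm over their backs; the gripper's body (75 mm by 190 mm) begins 51 mm behind the grasp point.
Start: joints at [-1.146, 0.321, -0.07, 1.45, 0.023, 1.371, -0.057], TCP at [0.26, 0.596, 0.223] pointing down, gripper open.
Joint ranges: [-2.86, 2.86], [-0.3, 2.09], [-1.38, 1.24], [0.06, 2.45], [-1.56, 4.7], [0.09, 2.05], [-2.69, 2.69]. Speed limits (rad/s): [2.57, 2.57, 3.14, 3.14, 3.14, 3.14, 3.14].

## Interface

Orientations are given as a rotation vector (axis times angle).
In Python, from bench import ctrl, get_image, job gives the robot as it stands.
- The arm moves only by the shell command python3 -m crank 'ROWS' [FORCE]. ROWS is JSON, a list that holds one entry, the list of rows, each a list of 5 numbers: the shift along the tool's x, y, z in mm, then the turn about the tool's z in rad, then the closure, from -1 (fully open) to 1 (shut), so that 0 is half open. A call has 1 to 10 rows; each row shifts and turns the commanded pose from where the row before left it, along the tool's axes as they then stand; what a row does not reach is not made up. A row lasts 1/12 s, in which the tool goes at most 41.7 mm and 7.16 degrees, less where a joint would pass 70% of its speed; a pose out of reach is approached as far as the arm can. A call with a gripper value outside its range is refused whole. The fingers move at their own pace and stop on an object; FORCE is the grip in N (left out, the last holds). Time passes only in rows, so rows that do not move let the fingers close. It gives the time, the measured TCP pose, the force, the opening and the grip force at its end, in the units of the state.
- ctrl.get_state(): the state, without advancing time (a new reading comes with each control period).
- get_image(name): name is "side" or "top"; returns a dict with "pixels" (420x560x3 uint8, red, green, blue), "fx", "fy", "cx", "cy" (pixels), "k1" (the pictures are not rectified: a ray, as slopes to the right and down, at radius r is drawn at 1 + k1 r^2 times it, then the intrinsics apply), "T" (4x4, takes a point from camera to world coordinates). Camera axes: x right, y down, z forward; pixel columns grow to the right and rows downward; lengths in m; the calibration is good to about 2 mm. A picture is of the moment at which its call begins. There is no depth.
- job.close_job(): hands the job in; it is judged then, once.
The state is a dict: "time": time; "joint_positions": joint angles; "qd": joint speeds; "joint_torque": joint torques, N m; "position": TCP position; "tool_rot": TCP orientation; "ft_force": force on the tool from outside, world axes, zero at the start; "torque": the same for the moment, N m; "grip_width": opening from 0.0 (shut) to 1.0 (fully open); "grip_force": force on a finger pad.
Only numpy, scipy, OpenCV 4.12 (cv2) and the standard library are available. Lean on these libraries where they do the work, as an engineer would, in place of code of your own. Each camera call takes 0.05 s, during which the arm holds its last target. There are 200 camera calls.

## Working session

There is one attempt and no reset: what is moved stays moved. The work goes in short steps, Python scripts to look and compute and a shell command to move; the robot and the scene stay as the last step left them, time stands still between calls to the robot, and variables do not carry over. Pictures are saved under pics/ and viewed, at most 10 in all, crops included, and the job is handed in when it is done.

```bash
mkdir -p pics
cat > h.py <<'E'
import numpy as np, cv2
from bench import ctrl, get_image, job
def K(i): return np.array([[i['fx'],0,i['cx']],[0,i['fy'],i['cy']],[0,0,1.]])
def ray(i,u,v):
    d=np.array([(u-i['cx'])/i['fx'],(v-i['cy'])/i['fy']]); p=d.copy()
    for _ in range(20): p=d/(1+i['k1']*(p@p))
    T=np.array(i['T']); return T[:3,3],T[:3,:3]@np.array([p[0],p[1],1])
def onz(i,u,v,z):
    o,d=ray(i,u,v); return o+d*(z-o[2])/d[2]
def proj(i,P):
    T=np.array(i['T']); c=T[:3,:3].T@(np.array(P)-T[:3,3]); p=c[:2]/c[2]; p=p*(1+i['k1']*(p@p))
    return p[0]*i['fx']+i['cx'],p[1]*i['fy']+i['cy']
def save(i,n): cv2.imwrite('pics/'+n+'.png',i['pixels'][:,:,::-1])
E
python3 - <<'E'
from h import *
for n in('side','top'):
    i=get_image(n); save(i,n+'0'); print(n,i['fx'],i['k1'],np.round(i['T'],3).tolist())
s=ctrl.get_state(); print(s)
E
```

```text
side 384.82641408464883 -0.014257873602824964 [[0.945, -0.211, 0.249, 0.345], [-0.326, -0.575, 0.751, -0.659], [-0.016, -0.791, -0.612, 0.666], [0.0, 0.0, 0.0, 1.0]]
top 398.89918104247903 -0.10741311967300766 [[-0.013, -0.985, 0.174, 0.433], [-1.0, 0.009, -0.028, 0.017], [0.026, -0.175, -0.984, 0.917], [0.0, 0.0, 0.0, 1.0]]
{'time': 0.1, 'joint_positions': array([-1.14590975,  0.32178736, -0.07010229,  1.45156932,  0.02261507,
        1.37079138, -0.05688887]), 'qd': array([ 4.01773421e-05, -1.85219272e-03,  1.08779190e-03, -3.27633137e-03,
       -4.26812449e-04, -1.40135587e-03,  3.97986276e-05]), 'joint_torque': array([-3.83484403e-04, -4.92577100e+01, -4.06015115e-01, -3.13394308e+01,
       -6.41924841e-02,  3.96378385e-02,  7.63962043e-05]), 'position': array([0.25940394, 0.59544719, 0.22153784]), 'tool_rot': array([-6.40590733e-01, -3.07532247e+00,  2.74694087e-03]), 'ft_force': array([0.45775081, 0.03148809, 0.39220649]), 'torque': array([ 0.01552406,  0.04685433, -0.04533029]), 'grip_force': 0.0, 'grip_width': 1.000420701777038}
```

View pics/side0.png

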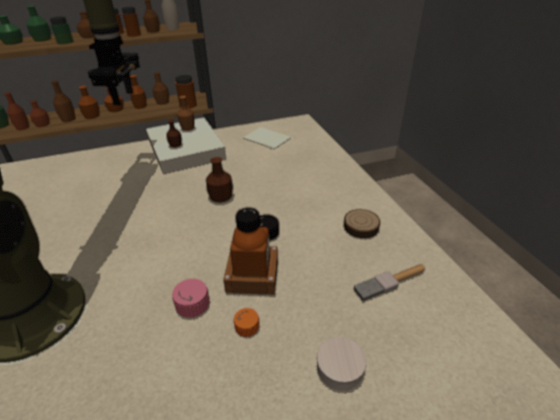

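View pics/top0.png

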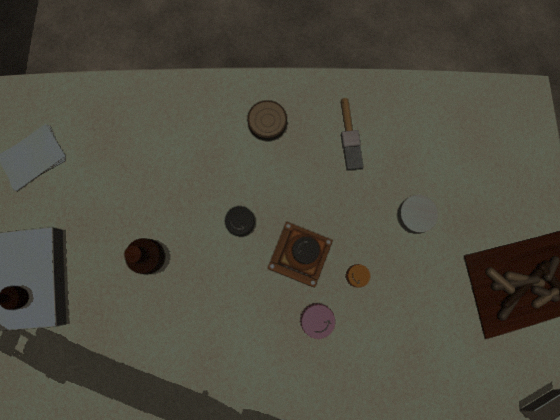

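The side view shows the capped bottle at about (248,220), with the decoy black cap behind it (268,227) and the vase at (219,185). In the top view the cap is at about (306,250) on the block, whose corners are near (287,223), (332,238), (313,287) and (269,270). The decoy is at (240,221) and the vase at (145,256).

Run:
```python
from h import *
i=get_image('top'); j=get_image('side')
q=[onz(i,u,v,.045) for u,v in[(287,223),(332,238),(313,287),(269,270)]]
q=np.array(q); print('block',q.mean(0),np.linalg.norm(q-np.roll(q,-1,0),axis=1), 'edge deg',np.degrees(np.arctan2(*(q[1]-q[0])[[1,0]])))
def blob(im,u,v,r,f):
    p=im['pixels'].astype(int); m=f(p).astype(np.uint8); w=np.zeros_like(m); cv2.circle(w,(u,v),r,1,-1)
    n,l,st,c=cv2.connectedComponentsWithStats(m*w); k=1+st[1:,4].argmax(); return st[k],c[k]
f=lambda p:(p.max(2)<75)&(p.max(2)-p.min(2)<16)
st,c=blob(i,306,250,22,f); print('top cap',st,c,onz(i,*c,.178))
st,c2=blob(j,248,219,16,f); print('side cap',st,c2)
o,d=ray(i,*c);o2,d2=ray(j,*c2)
t=np.linalg.lstsq(np.c_[d,-d2],o2-o,rcond=None)[0];a=o+t[0]*d;b=o2+t[1]*d2;print('2view',a,b,'gap',np.linalg.norm(a-b))
print('top pix size mm',np.linalg.norm(onz(i,*c,.183)-onz(i,c[0]+1,c[1],.183))*1000)
for n,im,(u,v) in(('t',i,(303,252)),('s',j,(250,232))):
    cv2.imwrite(f'pics/{n}1.png',cv2.resize(im['pixels'][v-50:v+50,u-65:u+65,::-1],None,fx=6,fy=6,interpolation=cv2.INTER_CUBIC))
P=np.vstack([cv2.imread(f'pics/{n}1.png')[::2,::2] for n in'ts']);cv2.imwrite('pics/both1.png',np.clip(P*1.6,0,255))
```

```text
block [ 0.47944036 -0.05155803  0.045     ] [0.10452779 0.1147523  0.10188968 0.11002348] edge deg -109.20220088730491
top cap [292 237  28  27 581] [305.43717728 249.96729776] [ 0.4801619  -0.05080987  0.178     ]
side cap [236 208  29  24 521] [248.65834933 219.39347409]
2view [ 0.48089195 -0.05184245  0.16666905] [ 0.47952863 -0.05162939  0.1665618 ] gap 0.0013840245972218117
top pix size mm 1.8459190891143802[ WARN:0@1.008] global loadsave.cpp:1063 imwrite_ Unsupported depth image for selected encoder is fallbacked to CV_8U.
```

View pics/both1.png

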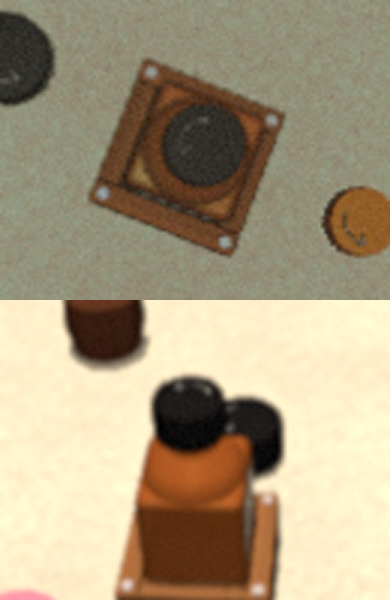

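All three estimates agree: the axis is at about (0.480, -0.0515), the mid-cap height at 0.167 is as expected, and the block edges are about 0.11 m. First I'll lift and pre-turn the wrist.

```bash
python3 -m crank '[[[0,0,-40,0,-1],[0,0,-40,0,-1],[0,0,0,0.12,-1],[0,0,0,0.12,-1],[0,0,0,0.12,-1],[0,0,0,0.12,-1],[0,0,0,0.12,-1],[0,0,0,0.12,-1],[0,0,0,0.12,-1],[0,0,0,0.12,-1]]]' 60
cat >> h.py <<'E'
from scipy.spatial.transform import Rotation as R
def delta(P):
    s=ctrl.get_state(); r=R.from_rotvec(s['tool_rot']); d=r.inv().apply(np.array(P)-s['position'])*1000
    print('t',s['time'],'pos',s['position'].round(4),'tool mm',d.round(1),'n',np.linalg.norm(d)); print(r.as_matrix().round(3).tolist(),'q',s['joint_positions'].round(2),'F',s['ft_force'].round(1),s['torque'].round(2),s['grip_width'],s['grip_force'])
E
python3 -c "
from h import *
delta([.52,.2,.3]);delta([.48,-.0515,.25])
i=get_image('top');print(onz(i,13,297,.15),onz(i,65,290,.03))"
```

```text
time: 1.03
position: [0.2595, 0.5958, 0.3022]
tool_rot: [1.996, 2.426, -0.001]
ft_force: [0.1, -1.1, -0.1]
grip_width: 0.999
grip_force: 0.0
t 1.0333 pos [0.2595 0.5958 0.3022] tool mm [-438.6  179.2    2.4] n 473.8377393383291
[[-0.193, 0.981, -0.0], [0.981, 0.193, -0.001], [-0.0, -0.0, -1.0]] q [-1.24  0.3   0.05  1.33 -0.01  1.52 -1.  ] F [ 0.1 -1.1 -0.1] [-0.07  0.01  0.05] 0.9988420485867653 0.0
t 1.0333 pos [0.2595 0.5958 0.3022] tool mm [-677.7   91.5   52.5] n 685.8232522089514
[[-0.193, 0.981, -0.0], [0.981, 0.193, -0.001], [-0.0, -0.0, -1.0]] q [-1.24  0.3   0.05  1.33 -0.01  1.52 -1.  ] F [ 0.1 -1.1 -0.1] [-0.07  0.01  0.05] 0.9988420485867653 0.0
[0.39179783 0.52008089 0.15      ] [0.4033678  0.47334832 0.03      ]
```

```bash
python3 -m crank '[[[-36,15,0,0,-1],[-36,15,0,0,-1],[-36,15,0,0,-1],[-36,15,0,0,-1],[-36,15,0,0,-1],[-36,15,0,0,-1],[-36,15,0,0,-1],[-36,15,0,0,-1],[-36,15,0,0,-1],[-36,15,0,0,-1]]]' 60
python3 -c "
from h import *
delta([.48,-.0515,.26])"
```

```text
time: 1.92
position: [0.4788, 0.2711, 0.3027]
tool_rot: [-1.985, -2.435, -0.001]
ft_force: [0.9, 1.2, 0.0]
grip_width: 1.0
grip_force: 0.0
t 1.9167 pos [0.4788 0.2711 0.3027] tool mm [-316.2  -63.8   42.6] n 325.3923998780061
[[-0.201, 0.979, 0.0], [0.979, 0.201, 0.0], [0.0, 0.0, -1.0]] q [-0.85  0.08  0.3   1.59 -0.02  1.48 -0.34] F [0.9 1.2 0. ] [-0.04 -0.04  0.01] 0.9995881581720438 0.0
```

```bash
python3 -m crank '[[[-35,-7,4,0,-1],[-35,-7,4,0,-1],[-35,-7,4,0,-1],[-35,-7,5,0,-1],[-35,-7,5,0,-1],[-35,-7,5,0,-1],[-35,-7,5,0,-1],[-35,-7,5,0,-1],[-36,-8,5,0,-1],[0,0,0,0,-1]]]' 60
python3 - <<'E'
from h import *
delta([.48,-.0515,.156])
i=get_image('top'); j=get_image('side')
a=i['pixels'][190:330,210:400,::-1]; b=j['pixels'][140:280,160:350,::-1]
cv2.imwrite('pics/app.png',cv2.resize(np.hstack([a,b]),None,fx=2.1,fy=2.1))
print('tcp top',proj(i,ctrl.get_state()['position']),'side',proj(j,ctrl.get_state()['position']))
E
```

```text
time: 2.75
position: [0.4769, -0.0584, 0.2602]
tool_rot: [1.999, 2.422, -0.004]
ft_force: [-0.2, -0.9, -0.2]
grip_width: 0.998
grip_force: 0.0
t 2.75 pos [ 0.4769 -0.0584  0.2602] tool mm [  6.4   4.5 104.1] n 104.44083920987823
[[-0.19, 0.982, -0.0], [0.982, 0.19, -0.003], [-0.003, -0.001, -1.0]] q [-0.57 -0.09  0.6   1.82  0.06  1.4   0.21] F [-0.2 -0.9 -0.2] [-0.19  0.04 -0.  ] 0.9983992154543715 0.0
tcp top (np.float64(310.12019833327525), np.float64(248.08329088049345)) side (np.float64(244.58136763159433), np.float64(181.3126474310012))
```

View pics/app.png

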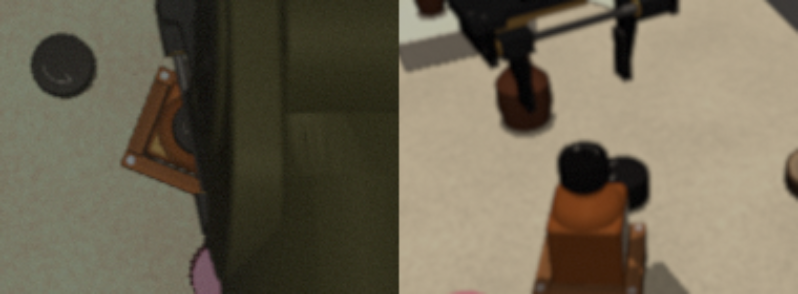

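The top view is now mostly hidden by the arm. In the side view the fingertips are at about (222,190) and (267,176). Their middle, (244,183), matches the projected TCP (245,181). Next I'll correct sideways and descend.

```bash
python3 -m crank '[[[3,2,20,0,-1],[3,2,20,0,-1],[0,0,20,0,-1],[0,0,20,0,-1],[0,0,12,0,-1],[0,0,6,0,-1],[0,0,0,0,-1],[0,0,0,0,-1]]]' 60
python3 - <<'E'
from h import *
delta([.48,-.0515,.156])
j=get_image('side')
cv2.imwrite('pics/desc.png',cv2.resize(j['pixels'][160:290,180:330,::-1],None,fx=4,fy=4))
E
```

```text
time: 3.52
position: [0.4812, -0.042, 0.1629]
tool_rot: [1.986, 2.434, 0.0]
ft_force: [-0.0, 0.2, 0.5]
grip_width: 0.998
grip_force: 0.0
t 3.5167 pos [ 0.4812 -0.042   0.1629] tool mm [-9.  -3.1  6.9] n 11.809210346582026
[[-0.201, 0.98, 0.0], [0.98, 0.201, 0.0], [-0.0, 0.0, -1.0]] q [-0.57 -0.01  0.61  1.95  0.01  1.2   0.23] F [-0.   0.2  0.5] [-0.06  0.01  0.  ] 0.9977609867956551 0.0
```

View pics/desc.png

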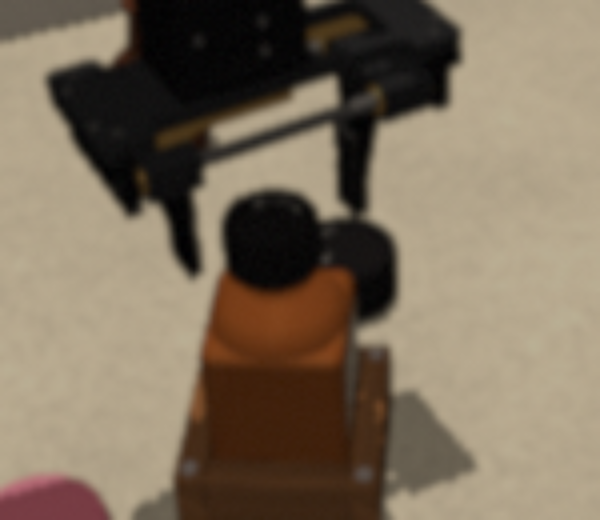

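```bash
python3 -m crank '[[[-4,-1.5,4,0,-1],[-5,-1.5,7,0,-1],[0,0,0,0,-1],[0,0,0,0,-1],[0,0,0,0,-1]]]' 60
python3 -c "
from h import *
delta([.48,-.0515,.152])"
```

```text
time: 3.98
position: [0.4798, -0.0524, 0.1516]
tool_rot: [-1.989, -2.432, -0.0]
ft_force: [-0.2, -0.7, -1.0]
grip_width: 1.0
grip_force: 0.0
t 3.9833 pos [ 0.4798 -0.0524  0.1516] tool mm [ 0.8  0.4 -0.4] n 1.0040945444373817
[[-0.198, 0.98, 0.0], [0.98, 0.198, 0.0], [0.0, 0.0, -1.0]] q [-0.56 -0.    0.62  1.97  0.    1.18  0.26] F [-0.2 -0.7 -1. ] [-0.06  0.02  0.02] 0.9995460890304977 0.0
```

```bash
python3 -m crank '[[[0,0,0,0,0.3],[0,0,0,0,0.3],[0,0,0,0,0.3],[0,0,0,0,0.6],[0,0,0,0,1],[0,0,0,0,1],[0,0,0,0,1],[0,0,0,0,1]]]' 55
python3 -c "
from h import *
delta([.48,-.0515,.152])"
```

```text
time: 4.65
position: [0.479, -0.0523, 0.1515]
tool_rot: [-1.988, -2.431, 0.002]
ft_force: [-3.5, 1.0, 1.4]
grip_width: 0.552
grip_force: 55.0
t 4.65 pos [ 0.479  -0.0523  0.1515] tool mm [ 0.6  1.1 -0.5] n 1.3861429561136112
[[-0.199, 0.98, -0.002], [0.98, 0.199, 0.0], [0.0, -0.002, -1.0]] q [-0.56 -0.    0.62  1.97  0.    1.18  0.26] F [-3.5  1.   1.4] [-0.14  0.76  0.03] 0.5519881618789579 54.99752998832264
```

The gripper has closed on the cap: the opening is 48 mm against 50 mm expected, and the side force is small. Now I'll push down and watch the force.

```bash
python3 -m crank '[[[0,0,1.5,0,1],[0,0,1.5,0,1],[0,0,1.5,0,1],[0,0,1.5,0,1],[0,0,0,0,1],[0,0,0,0,1]]]' 55
python3 -c "
from h import *
delta([.48,-.0515,.146])"
```

```text
time: 5.15
position: [0.4795, -0.0523, 0.147]
tool_rot: [-1.988, -2.431, -0.0]
ft_force: [-6.4, -0.1, 12.2]
grip_width: 0.556
grip_force: 55.0
t 5.15 pos [ 0.4795 -0.0523  0.147 ] tool mm [0.7 0.7 1. ] n 1.36254008788806
[[-0.199, 0.98, -0.001], [0.98, 0.199, 0.001], [0.001, -0.001, -1.0]] q [-0.56  0.    0.62  1.97 -0.    1.17  0.26] F [-6.4 -0.1 12.2] [-0.09  1.57  0.01] 0.5557468627547395 55.00287179267616
```

```bash
python3 -m crank '[[[0,0,1,0,1],[0,0,0.7,0,1],[0,0,0,0,1],[0,0,0,0,1]]]' 55
python3 -c "
from h import *
delta([.48,-.0515,.146])"
```

```text
time: 5.48
position: [0.4795, -0.0523, 0.1456]
tool_rot: [-1.988, -2.431, -0.0]
ft_force: [-7.9, -0.3, 14.5]
grip_width: 0.556
grip_force: 55.0
t 5.4833 pos [ 0.4795 -0.0523  0.1456] tool mm [ 0.7  0.7 -0.4] n 1.020251370381282
[[-0.199, 0.98, -0.001], [0.98, 0.199, 0.001], [0.001, -0.001, -1.0]] q [-0.56  0.    0.62  1.97 -0.    1.16  0.26] F [-7.9 -0.3 14.5] [-0.12  1.78  0.  ] 0.5558156698811995 55.00347915563907
```

The cap is down 5.9 mm at 14.5 N, as wanted. Now I'll turn it anticlockwise, which is negative about the downward tool z.

```bash
python3 -m crank '[[[0,0,0,-0.08,1],[0,0,0,-0.08,1],[0,0,0,-0.08,1],[0,0,0,-0.08,1],[0,0,0,-0.08,1],[0,0,0,0,1]]]' 55
python3 -c "
from h import *
delta([.48,-.0515,.146])"
```

```text
time: 5.98
position: [0.4807, -0.0522, 0.1461]
tool_rot: [1.46, 2.78, 0.003]
ft_force: [-5.3, 0.7, 15.0]
grip_width: 0.558
grip_force: 55.0
t 5.9833 pos [ 0.4807 -0.0522  0.1461] tool mm [ 1.  -0.2  0.1] n 1.0018528189947415
[[-0.567, 0.823, 0.002], [0.823, 0.567, 0.001], [-0.0, 0.002, -1.0]] q [-0.56  0.    0.62  1.97 -0.    1.16  0.67] F [-5.3  0.7 15. ] [-0.09  1.26  0.07] 0.5576234633589194 55.00312348267471
```

```bash
python3 -m crank '[[[0,0,0,-0.09,1],[0,0,0,-0.09,1],[0,0,0,-0.09,1],[0,0,0,-0.09,1],[0,0,0,-0.09,1],[0,0,0,-0.09,1],[0,0,0,-0.09,1],[0,0,0,-0.05,1],[0,0,0,0,1],[0,0,0,0,1]]]' 55
python3 -c "
from h import *
delta([.48,-.0515,.146])"
```

```text
time: 6.82
position: [0.4804, -0.0519, 0.146]
tool_rot: [0.454, 3.108, 0.002]
ft_force: [-5.4, 1.7, 14.3]
grip_width: 0.56
grip_force: 55.0
t 6.8167 pos [ 0.4804 -0.0519  0.146 ] tool mm [ 0.5  0.2 -0. ] n 0.5530137955445265
[[-0.958, 0.286, 0.001], [0.286, 0.958, 0.001], [-0.001, 0.002, -1.0]] q [-0.55  0.    0.62  1.97 -0.    1.16  1.34] F [-5.4  1.7 14.3] [0.04 1.3  0.02] 0.5603703783186549 55.00473028194392
```

The cap has turned about 62° with almost no torque, so it isn't slipping in the grip. I'll lift gently first and check for snagging.

```bash
python3 -m crank '[[[0,0,-3,0,1],[0,0,-3,0,1],[0,0,-3,0,1],[0,0,-4,0,1],[0,0,-4,0,1],[0,0,0,0,1]]]' 55
python3 -c "
from h import *
delta([.48,-.0515,.2285])"
```

```text
time: 7.32
position: [0.4804, -0.0523, 0.1615]
tool_rot: [0.455, 3.107, 0.001]
ft_force: [-0.1, 1.2, -0.4]
grip_width: 0.557
grip_force: 55.0
t 7.3167 pos [ 0.4804 -0.0523  0.1615] tool mm [  0.5   0.7 -67. ] n 67.01612248472102
[[-0.958, 0.287, 0.001], [0.287, 0.958, 0.0], [-0.001, 0.001, -1.0]] q [-0.56 -0.01  0.61  1.95  0.01  1.2   1.33] F [-0.1  1.2 -0.4] [ 0.04  0.01 -0.01] 0.5565303005861406 54.996692369677476
```

It's free, with no pull on the tool. I'll lift the rest.

```bash
python3 -m crank '[[[0,0,-10,0,1],[0,0,-14,0,1],[0,0,-15,0,1],[0,0,-14,0,1],[0,0,-9,0,1],[0,0,-5,0,1],[0,0,0,0,1],[0,0,0,0,1],[0,0,0,0,1],[0,0,0,0,1]]]' 55
python3 - <<'E'
from h import *
delta([.48,-.0515,.2285])
j=get_image('side')
cv2.imwrite('pics/end.png',cv2.resize(j['pixels'][130:290,180:330,::-1],None,fx=3.7,fy=3.7))
E
```

```text
time: 8.15
position: [0.4792, -0.0522, 0.227]
tool_rot: [-0.455, -3.107, 0.001]
ft_force: [0.2, -0.3, 0.1]
grip_width: 0.556
grip_force: 55.0
t 8.15 pos [ 0.4792 -0.0522  0.227 ] tool mm [-0.5  0.9 -1.5] n 1.8247315765991154
[[-0.958, 0.287, -0.002], [0.287, 0.958, -0.0], [0.001, -0.001, -1.0]] q [-0.57 -0.07  0.6   1.86  0.04  1.34  1.3 ] F [ 0.2 -0.3  0.1] [ 0.02 -0.   -0.05] 0.5555505239768123 54.99669601449568
```

View pics/end.png

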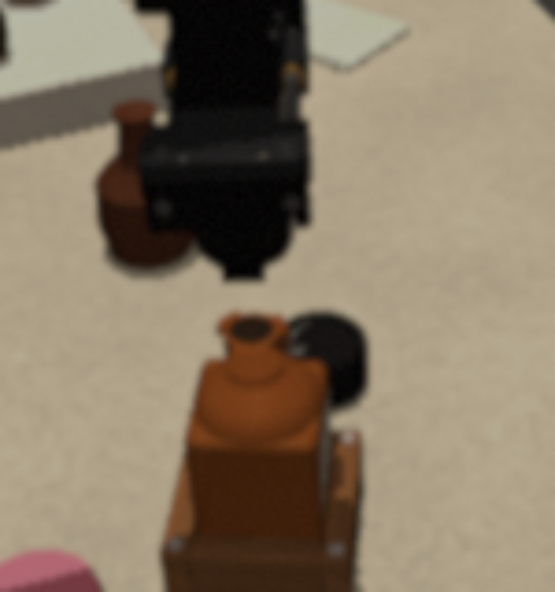

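The picture shows the open bottle mouth at about (248,219). The cap is level in the fingers, clear above it at about (246,195), and the vase hasn't moved.

```bash
python3 -c "
from bench import job
print(job.close_job())"
```

```text
the job is handed in; nothing more can be done
None
```

The bottle is open: I pushed the cap down about 6 mm, turned it about 62° anticlockwise and lifted it off, and the arm is holding it level about 6 cm above the mouth; the job is handed in, but no verdict came back.

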